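# Click the feed counter on to the yellow tooth

### The job

Bring the nursery's feed counter up to date: with a fingertip, flick the edge of its toothed wheel forward (anticlockwise seen from above, as the arrow on its base shows) by as many clicks as it takes, until the yellow tooth rests in its notch at the black pointer, without ever going past it. Push gently, and do not shift or lift the jar, night light, toy tractor or spoon.

Things in the scene. Friction and masses are not known exactly. Their poses are not given: they have to be found in the camera images.
- counter: Feed counter, screwed to the ledge: round wooden base 172 mm across, 18 mm high; origin at the centre of its underside, on the wheel's vertical axis; z up, +x away from the robot. A white guard (72 to 78 mm from the axis, behind the pointer to 88; 43 mm high) covers the half circle from -y over +x to +y. The -x half, towards the robot, is open: there a finger can come down between two teeth.
- tally (a joint): Wheel angle, rad, growing forward (anticlockwise from above; on the open side teeth move to the counter's -y, as the black arrow on the base shows). Notches every 60 degrees. Tooth at the pointer: red at 0, blue 1.047, green 2.094, white 3.142, yellow 4.189 (goal), black 5.236. Starts in the red, blue or green notch. Pushed over 30 degrees past a notch it snaps into the next and stops there.
- hub (a point): Centre of the wheel's top face, on its vertical axis, 44 mm above the ledge. Flat grey disc of radius 38 mm with six straight teeth 60 degrees apart, 8 mm wide, reaching out to radius 66 mm; disc and teeth fill heights 22 to 44 mm. At rest one tooth points along the counter's +x, to the pointer, and one along -x. Leaving a notch takes about 4 N at the tooth tips.
- pointer (a point): Tip of the black pointer arrow on top of the guard, on the counter's +x axis, 70 mm from the wheel's axis and 44 mm above the ledge.
- yellow_tooth (a point): Middle of the outer end of the yellow tooth, at its upper edge, 66 mm from the wheel's axis, 44 mm above the ledge. The tooth and a round spot at its root on the disc are yellow.
- jar: Closed baby food jar, loose, 60 mm across, 75 mm high, orange cap; origin at the centre of its underside. Leave alone.
- night_light: Night light, loose: wooden foot 70 mm across and 24 mm high with a small push switch, clear acrylic disc standing on it, 98 mm high in all; origin at the centre of its underside. Leave alone.
- tractor: Red toy tractor with black wheels, loose, 100 mm long (front towards its -x), 64 mm wide, 69 mm high; origin on the ledge under its middle. Leave alone.
- spoon: Green silicone spoon lying on the ledge, loose, 140 mm long along its x, under 25 mm high; origin at its underside. Leave alone.

How it is judged:
By the outcome, as a careful person would: the job done as asked, in the order asked, and still so for the second after the job is handed in, with the robot touching nothing.
It also fails if it takes over 48 s, if anything falls off the work surface, if the arm or the gripper's body presses on something with over 40 N, if the wrist force passes 120 N, or if a joint passes its speed limit or range.

### The arm

A 6-joint arm with a two-finger parallel gripper is mounted at the origin on the work surface. World frame = base frame: x ahead of the robot, y to its left, z up, the work surface at z = 0. Lengths are in mm, angles in rad, forces in N, time in s.
With the tool pointing down it reaches from about 250 to 725 mm from the base axis. Payload 9.7 kg.
Tool frame: the origin (TCP) lies where the fingers leave the gripper's body, on its centre line; the fingertips stand 73 mm ahead of it and the grasp point (between the pads) lies 54 mm ahead of it; z points along the fingers, y is the direction in which the jaws open and shut (so a half turn about z gives the same grasp; the last joint's range is limited). The gripper opens to 85 mm and grips with 20 to 120 N. Pads are 22 mm wide; open, the fingers measure 114 mm over their backs; the gripper's body (76 mm by 85 mm) begins 54 mm behind the grasp point. The pads swing forward as they close: fully open they stand 13 mm farther back than shut.
Start: joints at [1.103, 0.087, 0.176, 1.66, 0, 1.571], TCP at [248.005, 490.908, 303.884] pointing down, gripper open.
Joint ranges: [-3.13, 3.13], [-0.85, 1.81], [-1.15, 1.24], [-2.2, 2.28], [-1.44, 1.52], [-3.14, 3.14]. Speed limits (rad/s): [2.22, 2.22, 2.57, 3.14, 3.14, 3.14].

### API

Orientations are given as a rotation vector (axis times angle).
In Python, from cell import env gives the robot as it stands.
- The arm moves only by the tool play_rows, never from a script. Its argument "deltas" is text: rows parted by semicolons, each of 5 numbers parted by spaces: the shift along the world's x, y, z in cm, then the turn about the world's z in rad, then the gripper command: -1 is shut, 1 is fully open, values between are in proportion. In form: x y z spin fingers; .... A call has 1 to 20 rows; each row is the pose to reach, as a shift and turn from the pose measured when the call began; what a row does not reach only later rows make up. A row lasts 1/8 s, in which the tool goes at most 62.5 mm and 10.7 degrees, less where a joint would pass 70% of its speed; a pose out of reach is approached as far as the arm can. A call with a gripper value outside its range is refused whole. The fingers move at their own pace and stop on an object; "squeeze" is the grip in N (left out, the last holds). Time passes only in rows, so rows that repeat a pose let the fingers close. It gives the time, the measured TCP pose, the force and the opening at its end, in the units of the state.
- env.get_state(): the state, without advancing time (a new reading comes with each control period).
- env.get_image(name): name is "side" or "top"; returns (picture, depth): 384x512x3 uint8, blue, green, red; 384x512 float32, mm along the optical axis (not along the pixel's ray), 0 where there is no reading.
- env.get_calibration(name): a dict with "fx", "fy", "cx", "cy" (pixels), "dist" ([k1, k2, p1, p2, k3] as OpenCV has them; the pictures are not rectified), "world_from_camera" (4x4, takes a point from camera to world coordinates). Camera axes: x right, y down, z forward; pixel columns grow to the right and rows downward; lengths in mm; the calibration is good to about 2 mm. A picture is of the moment at which its call begins. get_calibration takes no time and is no camera call.
- env.close_job(): hands the job in, once; it reports no verdict.
Trained networks look in the newest picture that a camera, given by its name, has taken for a name from the list of things; names that differ only in an ending like _2 or _b are one class to them, and where a whole thing is asked for, a point or a joint stands for the part that bears it (a point fixed in the world has none). Each returns a list of dicts, best first, with "score" (0 to 1); they miss things now and then, are a little off and sometimes report something else, mostly with a low value. They report only what shows in the picture. A call takes as long as a camera call.
- env.boxes_of(camera, name): "uv" ([column, row] in pixels, amid what is visible of it).
- env.tip_of(camera, name): "uv" ([column, row] in pixels: a listed point, or the origin of a listed thing).
The state is a dict: "t": time; "qpos": joint angles; "qvel": joint speeds; "joint_torque": joint torques, N m; "tool_pos": TCP position; "eef_rot": TCP orientation; "wrist_force": force on the tool from outside, world axes, zero at the start; "moment": the same for the moment, N m; "opening": finger opening in mm.
Only numpy, scipy, OpenCV 4.12 (cv2) and the standard library are available. Lean on these libraries where they do the work, as an engineer would, in place of code of your own. Each camera call takes 0.05 s, during which the arm holds its last target. There are 200 camera calls.

## Working session

There is one attempt and no reset: what is moved stays moved. The work goes in short steps, Python scripts to look and compute and a tool call to move; the robot and the scene stay as the last step left them, time stands still between calls to the robot, and variables do not carry over. Pictures are saved under pics/ and viewed, about 8 in all and at most 12, crops included, and the job is handed in when it is done.

Besides the shell and the picture viewer there is one more tool, called after ">>>" as name(argument=value, ...), one argument or row to a line, values as JSON. play_rows: Moves the arm, as the interface text tells. Its arguments: {"type":"object","properties":{"deltas":{"type":"string"},"squeeze":{"type":"number"}},"required":["deltas"]}

```bash
ls; mkdir -p pics; cat > h.py <<'E'
import cv2, numpy as np
from cell import env
def ray(cam, uv):
    c=env.get_calibration(cam); K=np.array([[c["fx"],0,c["cx"]],[0,c["fy"],c["cy"]],[0,0,1]])
    p=cv2.undistortPoints(np.array([[uv]],float),K,np.array(c["dist"],float))[0,0]
    T=np.array(c["world_from_camera"]); return T[:3,3], T[:3,:3]@np.array([p[0],p[1],1])
def at_z(cam,uv,z):
    o,d=ray(cam,uv); return o+d*(z-o[2])/d[2]
def proj(cam,P):
    c=env.get_calibration(cam); K=np.array([[c["fx"],0,c["cx"]],[0,c["fy"],c["cy"]],[0,0,1]])
    M=np.linalg.inv(np.array(c["world_from_camera"]))
    return cv2.projectPoints(np.array(P,float).reshape(-1,1,3),cv2.Rodrigues(M[:3,:3])[0],M[:3,3],K,np.array(c["dist"],float))[0][:,0]
E
python3 - <<'E'
from h import *
np.set_printoptions(precision=1,suppress=True)
for c in("top","side"):
    im,d=env.get_image(c); cv2.imwrite(f"pics/{c}0.png",im)
    print(c,np.array(env.get_calibration(c)["world_from_camera"])[:3,3])
    for n,z in(("hub",44),("pointer",44),("yellow_tooth",44),("counter",0),("jar",0),("night_light",0),("tractor",0),("spoon",0)):
        for r in env.tip_of(c,n)[:2]: print(n,round(r["score"],2),np.array(r["uv"]),at_z(c,r["uv"],z))
s=env.get_state(); print(s["t"],s["tool_pos"],s["eef_rot"],s["opening"])
E
```

```text
pics
top [ 468.2   53.7 1078.1]
hub 0.66 [250.7 210.4] [553.4  63.8  44. ]
pointer 0.69 [245.6 177.5] [626.5  73.6  44. ]
pointer 0.23 [339.4 177. ] [ 623.3 -134.8   44. ]
yellow_tooth 0.69 [217.3 221.7] [530.2 137.5  44. ]
counter 0.87 [245.7 212.7] [552.   75.8   0. ]
jar 0.79 [265.  121.2] [765.9  26.4   0. ]
night_light 0.7 [342.  175.7] [ 632.8 -149.     0. ]
tractor 0.82 [158.4 183.8] [623.3 276.7   0. ]
spoon 0.83 [328.5 274.6] [ 406.6 -109.1    0. ]
side [ 204.8 -988.   756.4]
hub 0.78 [247.9 198.2] [552.6  74.4  44. ]
pointer 0.71 [273.  196.8] [619.7  56.4  44. ]
yellow_tooth 0.7 [232.3 189.8] [525.7 132.   44. ]
counter 0.63 [252.4 213.9] [559.5  58.8   0. ]
jar 0.92 [324.  205.9] [762.6  24.5   0. ]
tractor 0.85 [248.9 176. ] [619.3 262.    0. ]
tractor 0.61 [271.5 194.4] [646.1 134.9   0. ]
spoon 0.72 [217.9 265.3] [ 410. -117.    0.]
0.9 [248.  490.9 303.9] [0.7 3.1 0. ] 85.33354520401522
```

```bash
python3 - <<'E'
import cv2,numpy as np
a=cv2.imread("pics/top0.png");b=cv2.imread("pics/side0.png")
a=cv2.resize(a[160:270,190:310],(600,550),interpolation=cv2.INTER_CUBIC)
cv2.imwrite("pics/topcrop.png",a)
E
```

```text
(no output)
```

View pics/topcrop.png

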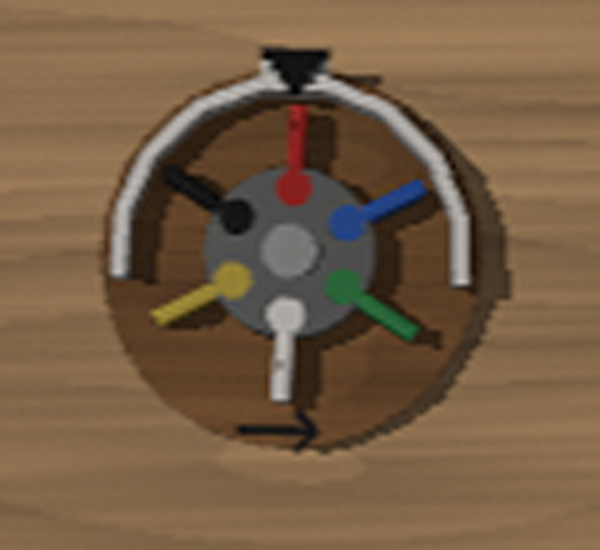

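View pics/side0.png

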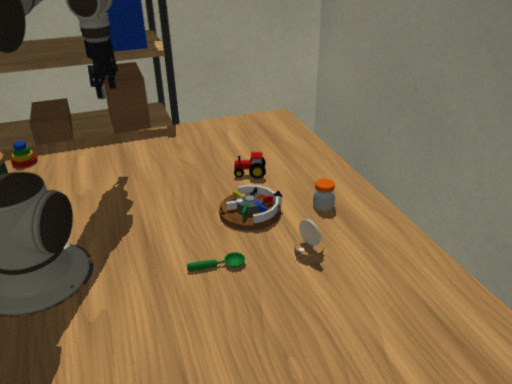

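View pics/top0.png

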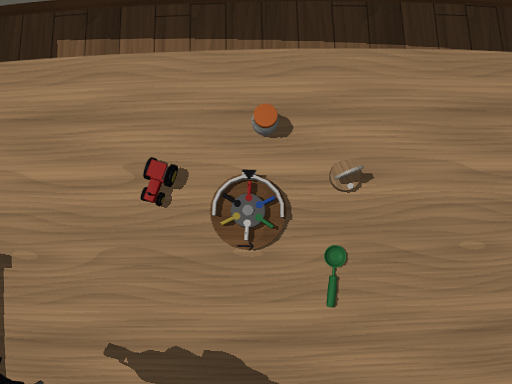

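The red tooth is at the pointer (crop 298,108) and yellow is at lower left. Red→blue→green→white→yellow makes 4 clicks. Next I'll fit the counter's pose.

```bash
python3 - <<'E'
from h import *
np.set_printoptions(precision=1,suppress=True)
f=lambda x,y:(190+(x-2)/5,160+(y-2)/5)
t={k:at_z("top",f(*v),44)[:2] for k,v in dict(hub=(289,250),ptr=(296,95),red=(298,107),white=(281,400),blue=(423,187),yel=(156,320),blk=(170,175),grn=(415,335)).items()}
print(t)
v=np.mean(list(t[k] for k in("red","white","blue","yel","blk","grn")),0); print("centre from teeth",v)
# base ellipse from picture: z=18 rim left/right/bottom
for q in((105,270),(357,450)): print(at_z("top",f(*q),18)[:2])
tr=[]
for k,a in dict(red=0,blk=60,yel=120,white=180,grn=240,blue=300).items():
    d=t[k]-v; tr.append((np.degrees(np.arctan2(d[1],d[0]))-a+180)%360-180)
print("yaw",np.array(tr),np.mean(tr))
# side check
print(proj("side",[[*v,44]]),"side hub seen 247.9 198.2")
s=env.get_state();print(s["qpos"],s["eef_rot"])
E
```

```text
{'hub': array([555.3,  71. ]), 'ptr': array([623.9,  66.6]), 'red': array([618.6,  65.8]), 'white': array([489.7,  75.9]), 'blue': array([581.8,  11.5]), 'yel': array([525.8, 129.9]), 'blk': array([589.6, 122.8]), 'grn': array([516.8,  16.7])}
centre from teeth [553.7  70.4]
[550.3 154.4]
[467.2  43. ]
yaw [-4.1 -4.4 -4.9 -4.9 -4.5 -4.5] -4.5476332493933
[[248.7 198.8]] side hub seen 247.9 198.2
[ 1.1  0.1  0.2  1.7 -0.   1.6] [0.7 3.1 0. ]
```

>>> play_rows(
  deltas="6 -9 -2 -0.03 -1;12 -18 -4 -0.06 -1;18 -27 -7 -0.1 -1;22 -33 -9 -0.13 -1;25.8 -38.7 -10.4 -0.13 -1;25.8 -38.7 -10.4 -0.13 -1;25.8 -38.7 -10.4 -0.13 -1;25.8 -38.7 -10.4 -0.13 -1;25.8 -38.7 -10.4 -0.13 -1;25.8 -38.7 -10.4 -0.13 -1;25.8 -38.7 -10.4 -0.13 -1",
  squeeze=20,
)

```text
t: 2.28
tool_pos: [505.7, 104.9, 200.4]
eef_rot: [0.923, 3.002, 0.001]
wrist_force: [-1.2, -0.1, -1.0]
opening: 0.1
```

>>> play_rows(
  deltas="0 0 -3 0 -1;0 -0.1 -6 0 -1;0 -0.1 -7.2 0 -1;0 -0.1 -7.2 0 -1;0 -0.1 -7.2 0 -1",
)

```text
t: 2.9
tool_pos: [506.2, 104.2, 129.7]
eef_rot: [0.922, 3.001, 0.002]
wrist_force: [-0.5, -0.7, -0.3]
opening: 0.3
```

```bash
cat > snap.py <<'E'
import sys
from h import *
n=sys.argv[1]
a=env.get_image("side")[0][160:240,200:300]; b=env.get_image("top")[0][160:270,190:310]
a=cv2.resize(a,(400,320),interpolation=cv2.INTER_CUBIC);b=cv2.resize(b,(349,320),interpolation=cv2.INTER_CUBIC)
cv2.imwrite(f"pics/{n}.png",np.hstack([a,b]))
s=env.get_state(); print(s["t"],s["tool_pos"],s["wrist_force"])
E
python3 snap.py a1
```

```text
3.0 [506.20984368 104.0483853  129.59273624] [ 0.13941607 -0.00579062 -0.18232792]
```

View pics/a1.png

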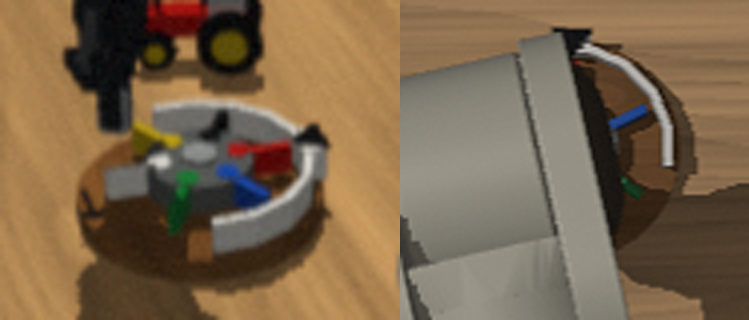

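Side view: the fingertip is at crop (115,130), left of the yellow tooth (138,130). I'll compare that with the projection.

```bash
python3 - <<'E'
from h import *
for P in([506,104,56.6],[506,104,27]): print((proj("side",[P])[0]-[200,160])*4)
# yellow tooth end & white tooth end from pose estimate
for a in(115.5,175.5):
    r=np.radians(a); print((proj("side",[[554+66*np.cos(r),71+66*np.sin(r),44]])[0]-[200,160])*4)
E
```

```text
[113.33978073 128.82543676]
[115.17320867 164.86095917]
[129.65843902 120.23822352]
[101.00850094 169.70824694]
```

>>> play_rows(
  deltas="0 0 -1 0 -1;0 0 -2 0 -1;0 0 -2.9 0 -1;0 0 -2.9 0 -1",
)

```text
t: 3.5
tool_pos: [505.7, 103.9, 99.4]
eef_rot: [0.923, 3.003, 0.001]
wrist_force: [0.1, 0.8, 0.9]
opening: 0.0
```

>>> play_rows(
  deltas="-0.25 -0.45 0 0.09 -1;-0.5 -0.9 0 0.17 -1;-0.7 -1.35 0 0.26 -1;-0.85 -1.85 0 0.35 -1;-0.95 -2.35 0 0.44 -1;-1 -2.85 0 0.52 -1;-1 -3.35 0 0.61 -1;-1 -3.85 0 0.7 -1;-0.9 -4.35 0 0.79 -1;-0.8 -4.85 0 0.87 -1;-0.65 -5.3 0 0.96 -1;-0.45 -5.8 0 1.05 -1;-0.45 -5.8 0 1.05 -1;-0.45 -5.8 0 1.05 -1;-0.45 -5.8 0 1.05 -1",
)

```text
t: 5.38
tool_pos: [501.3, 46.0, 99.5]
eef_rot: [-0.705, 3.061, 0.001]
wrist_force: [0.6, 0.5, -0.0]
opening: -0.0
```

```bash
python3 snap.py a2
```

```text
5.475 [501.20239158  46.00448361  99.48492205] [0.45129886 0.16898803 0.27410416]
```

View pics/a2.png

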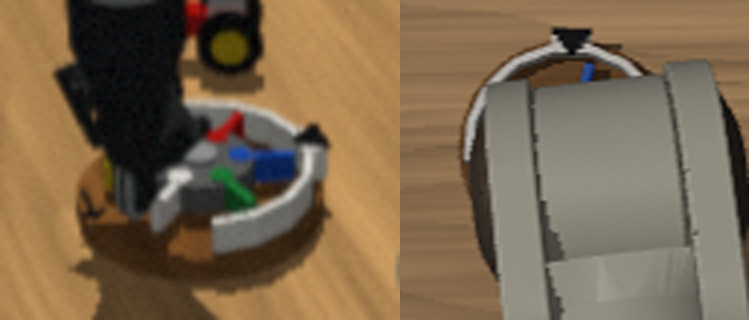

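One click in, but the blue tooth sits about 10° short of the pointer, so the finger may be holding it. I'll lift straight up and look.

>>> play_rows(
  deltas="0 0 0 0 -1;0 0 0 0 -1;0 0 -0 0 -1;0 0 1 0 -1;0 0 2 0 -1;0 0 3 0 -1;0 0 3.2 0 -1;0 0 3.2 0 -1",
)

```text
t: 6.48
tool_pos: [501.3, 46.0, 131.6]
eef_rot: [-0.705, 3.061, 0.001]
wrist_force: [-0.3, 0.9, -0.2]
opening: 0.1
```

```bash
python3 snap.py a3; python3 - <<'E'
from h import *
for a in(0,180,240):
    r=np.radians(a-4.5); print(a,(proj("side",[[554+66*np.cos(r),71+66*np.sin(r),44]])[0]-[200,160])*4)
E
```

```text
6.575 [501.05552823  45.97004822 131.16324085] [ 0.12513453  0.68395897 -0.13506957]
0 [287.15304154 140.41446327]
180 [101.00850094 169.70824694]
240 [168.32704608 207.40994725]
```

View pics/a3.png

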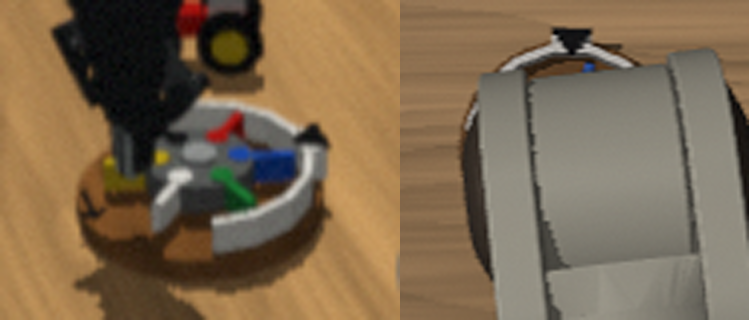

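Not clear yet: the gripper blocks the top view. I'll back off for a clear look.

>>> play_rows(
  deltas="0 1 3 -0.3 -1;-4 3 6 -0.6 -1;-9 5 6 -0.8 -1;-14 6 6 -1.05 -1;-16 6 6 -1.05 -1;-16 6 6 -1.05 -1;-16 6 6 -1.05 -1;-16 6 6 -1.05 -1",
)

```text
t: 7.58
tool_pos: [341.1, 105.9, 191.0]
eef_rot: [-0.92, -3.004, -0.0]
wrist_force: [-0.2, -0.1, -0.1]
opening: 0.4
```

```bash
python3 snap.py a4;python3 - <<'E'
from h import *
np.set_printoptions(precision=1,suppress=True)
im=env.get_image("top")[0]
# sample ring on the disc's spots and teeth in polar
c=np.array([554,71.])
for r in(33,50,58):
    A=np.arange(0,360,2); P=[[c[0]+r*np.cos(np.radians(a-4.5)),c[1]+r*np.sin(np.radians(a-4.5)),44] for a in A]
    uv=proj("top",P).astype(np.float32)
    s=cv2.remap(im,uv[:,0],uv[:,1],cv2.INTER_LINEAR)[:,0].astype(int)
    B,G,R=s.T
    for n,m in dict(blue=(B>R+30),red=(R>110)&(G<70),green=(G>R+25)&(G>B+10),yellow=(R>110)&(G>100)&(B<80)).items():
        print(r,n,A[m])
E
```

```text
7.675 [341.18042683 105.91852055 190.96601741] [ 0.6765934   0.10173534 -0.19816588]
33 blue [  0   2 336 338 340 342 344 346 348 350 352 354 356 358]
33 red [36 38 40 42 44 46 48 50 52 54 56 58]
33 green [278 280 282 284 286 288 290 292 294 296 298 300 302]
33 yellow [158 160 162 164 166 168 170 172 174 176 178]
50 blue [344 346 348 350 352]
50 red [46 48 50 52]
50 green [286 288 290 292]
50 yellow [164 166 168 170 172]
58 blue [346 348 350 352]
58 red [46 48 50]
58 green [286 288 290 292]
58 yellow [166 168 170]
```

View pics/a4.png

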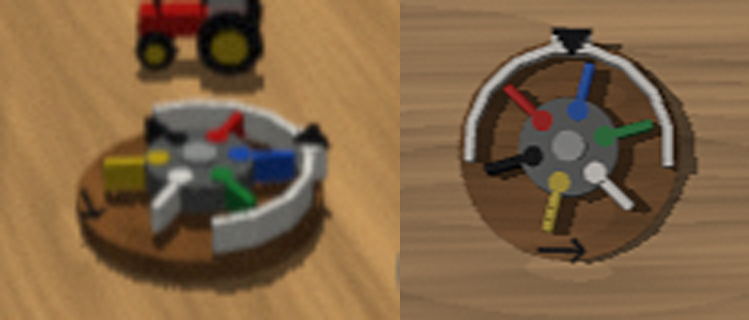

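The finger dragged the wheel to 49° and it stayed there, about 11° short of the blue notch, so the wheel doesn't settle on its own here. I'll write a wheel angle meter and check for drift.

```bash
cat > ang.py <<'E'
from h import *
def wheel():
    im=env.get_image("top")[0]; A=np.arange(0,360,.5); out={}
    for n in("red","blue","green","yellow"):
        z=0
        for r in(50,54,58):
            th=np.radians(A-4.5); P=np.c_[554+r*np.cos(th),71+r*np.sin(th),np.full(A.size,44)]
            uv=proj("top",P).astype(np.float32); B,G,R=cv2.remap(im,uv[:,0],uv[:,1],cv2.INTER_LINEAR)[:,0].astype(int).T
            m=dict(blue=(B>R+30),red=(R>110)&(G<70),green=(G>R+25)&(G>B+10),yellow=(R>110)&(G>100)&(B<80))[n]
            z=z+np.exp(1j*np.radians(A[m])).sum()
        nom=dict(red=0,blue=300,green=240,yellow=120)[n]
        out[n]=(round((np.degrees(np.angle(z))-nom)%360,1),round(abs(z)))
    return out
s=env.get_state(); print(round(s["t"],2),wheel(),s["tool_pos"].round(1) if hasattr(s["tool_pos"],"round") else s["tool_pos"])
E
python3 ang.py; python3 - <<'E'
import cv2,sys
E
```

```text
7.72 {'red': (np.float64(48.8), 40), 'blue': (np.float64(48.7), 53), 'green': (np.float64(48.8), 51), 'yellow': (np.float64(48.2), 44)} [341.2 105.9 191. ]
```

>>> play_rows(
  deltas="5 0.3 -1 -0.1 -1;11 0.5 -3 -0.19 -1;17.2 0.65 -5 -0.19 -1;17.2 0.65 -5.5 -0.19 -1;17.2 0.65 -5.5 -0.19 -1;17.2 0.65 -5.5 -0.19 -1;17.2 0.65 -6.5 -0.19 -1;17.2 0.65 -7.5 -0.19 -1;17.2 0.65 -8.5 -0.19 -1;17.2 0.65 -9.15 -0.19 -1;17.2 0.65 -9.15 -0.19 -1",
)

```text
t: 9.15
tool_pos: [512.9, 112.3, 98.8]
eef_rot: [-1.203, -2.901, 0.0]
wrist_force: [-0.4, -0.7, -0.6]
opening: 0.1
```

```bash
python3 - <<'E'
from h import *
s=env.get_state(); p=np.array(s["tool_pos"]); print(p)
for f in list(range(144,224,5))+[221]:
    a=np.radians(f-4.5); q=np.array([554+58*np.cos(a),71+58*np.sin(a)]); print(f,((q-p[:2])/10).round(2),round(np.radians(f-139),2))
E
```

```text
[512.85394858 112.34350679  98.78790171]
144 [-0.3  -0.37] 0.09
149 [-0.61 -0.77] 0.17
154 [-0.88 -1.19] 0.26
159 [-1.12 -1.64] 0.35
164 [-1.32 -2.1 ] 0.44
169 [-1.47 -2.58] 0.52
174 [-1.59 -3.08] 0.61
179 [-1.66 -3.58] 0.7
184 [-1.69 -4.08] 0.79
189 [-1.67 -4.59] 0.87
194 [-1.61 -5.09] 0.96
199 [-1.5  -5.59] 1.05
204 [-1.35 -6.07] 1.13
209 [-1.16 -6.54] 1.22
214 [-0.93 -6.99] 1.31
219 [-0.67 -7.42] 1.4
221 [-0.55 -7.58] 1.43
```

>>> play_rows(
  deltas="-0.3 -0.35 0 0.09 -1;-0.6 -0.75 0 0.17 -1;-0.9 -1.2 0 0.26 -1;-1.1 -1.65 0 0.35 -1;-1.3 -2.1 0 0.44 -1;-1.45 -2.6 0 0.52 -1;-1.6 -3.1 0 0.61 -1;-1.65 -3.6 0 0.7 -1;-1.7 -4.1 0 0.79 -1;-1.65 -4.6 0 0.87 -1;-1.6 -5.1 0 0.96 -1;-1.5 -5.6 0 1.05 -1;-1.35 -6.05 0 1.13 -1;-1.15 -6.55 0 1.22 -1;-0.95 -7 0 1.31 -1;-0.65 -7.4 0 1.4 -1;-0.55 -7.55 0 1.43 -1;-0.55 -7.55 0 1.43 -1;-0.55 -7.55 0 1.43 -1",
)

```text
t: 11.52
tool_pos: [507.5, 36.9, 99.0]
eef_rot: [0.992, -2.981, 0.002]
wrist_force: [0.0, 0.2, -0.8]
opening: -0.3
```

>>> play_rows(
  deltas="0 0 1.5 0 -1;0 0 3 0 -1;0 1 6 -0.3 -1;-4 3 9 -0.6 -1;-10 5 9 -0.8 -1;-15 6 9 -1.05 -1;-16 6 9 -1.2 -1;-16 6 9 -1.23 -1;-16 6 9 -1.23 -1",
)

```text
t: 12.65
tool_pos: [347.5, 97.1, 190.5]
eef_rot: [0.916, 3.004, 0.0]
wrist_force: [-0.2, 0.0, 0.7]
opening: 0.1
```

```bash
python3 ang.py; sleep 0; python3 ang.py
```

```text
12.65 {'red': (np.float64(118.9), 38), 'blue': (np.float64(119.2), 54), 'green': (np.float64(119.2), 45), 'yellow': (np.float64(119.8), 39)} [347.5  97.1 190.5]
12.7 {'red': (np.float64(118.9), 38), 'blue': (np.float64(119.2), 54), 'green': (np.float64(119.2), 45), 'yellow': (np.float64(119.8), 39)} [347.6  97.1 190.4]
```

Wheel at 119°, so green is at the pointer: two clicks done. Third:

>>> play_rows(
  deltas="5 0.3 -1 0 -1;11 0.5 -3 0 -1;15.85 0.7 -5 0 -1;15.85 0.7 -5.5 0 -1;15.85 0.7 -5.5 0 -1;15.85 0.7 -5.5 0 -1;15.85 0.7 -6.5 0 -1;15.85 0.7 -7.5 0 -1;15.85 0.7 -8.5 0 -1;15.85 0.7 -9.1 0 -1;15.85 0.7 -9.1 0 -1",
)

```text
t: 14.12
tool_pos: [505.8, 104.0, 98.6]
eef_rot: [-0.911, -3.007, 0.001]
wrist_force: [-0.5, 0.2, -0.0]
opening: -0.0
```

>>> play_rows(
  deltas="-0.25 -0.45 0 0.09 -1;-0.5 -0.9 0 0.17 -1;-0.7 -1.35 0 0.26 -1;-0.85 -1.85 0 0.35 -1;-0.95 -2.35 0 0.44 -1;-1 -2.85 0 0.52 -1;-1 -3.35 0 0.61 -1;-1 -3.85 0 0.7 -1;-0.9 -4.35 0 0.79 -1;-0.8 -4.85 0 0.87 -1;-0.65 -5.3 0 0.96 -1;-0.45 -5.8 0 1.05 -1;-0.2 -6.25 0 1.14 -1;0.1 -6.7 0 1.23 -1;0.1 -6.7 0 1.23 -1;0.1 -6.7 0 1.23 -1",
)

```text
t: 16.12
tool_pos: [507.0, 37.1, 98.8]
eef_rot: [-0.987, 2.982, -0.001]
wrist_force: [-0.4, 0.3, -0.4]
opening: 0.3
```

>>> play_rows(
  deltas="0 0 1.5 0 -1;0 0 3 0 -1;0 1 6 -0.3 -1;-4 3 9 -0.6 -1;-10 5 9 -0.8 -1;-15 6 9 -1.05 -1;-16 6 9 -1.2 -1;-16 6 9 -1.23 -1;-16 6 9 -1.23 -1",
)

```text
t: 17.25
tool_pos: [347.0, 97.3, 190.3]
eef_rot: [0.92, 3.001, 0.001]
wrist_force: [-0.5, -0.7, -1.0]
opening: -0.1
```

```bash
python3 ang.py
```

```text
17.25 {'red': (np.float64(179.7), 34), 'blue': (np.float64(180.2), 54), 'green': (np.float64(179.9), 50), 'yellow': (np.float64(180.8), 40)} [347.   97.3 190.3]
```

180°: white is at the pointer. Last click, ending a hair shorter:

>>> play_rows(
  deltas="5 0.3 -1 0 -1;11 0.5 -3 0 -1;15.85 0.65 -5 0 -1;15.85 0.65 -5.5 0 -1;15.85 0.65 -5.5 0 -1;15.85 0.65 -5.5 0 -1;15.85 0.65 -6.5 0 -1;15.85 0.65 -7.5 0 -1;15.85 0.65 -8.5 0 -1;15.85 0.65 -9.1 0 -1;15.85 0.65 -9.1 0 -1",
)

```text
t: 18.68
tool_pos: [505.2, 103.7, 98.6]
eef_rot: [0.927, 3.001, -0.0]
wrist_force: [0.3, 0.1, 0.4]
opening: 0.1
```

>>> play_rows(
  deltas="-0.25 -0.45 0 0.09 -1;-0.5 -0.9 0 0.17 -1;-0.7 -1.35 0 0.26 -1;-0.85 -1.85 0 0.35 -1;-0.95 -2.35 0 0.44 -1;-1 -2.85 0 0.52 -1;-1 -3.35 0 0.61 -1;-1 -3.85 0 0.7 -1;-0.9 -4.35 0 0.79 -1;-0.8 -4.85 0 0.87 -1;-0.65 -5.3 0 0.96 -1;-0.45 -5.8 0 1.05 -1;-0.2 -6.2 0 1.14 -1;0 -6.5 0 1.19 -1;0.05 -6.6 0 1.21 -1;0.05 -6.6 0 1.21 -1;0.05 -6.6 0 1.21 -1",
)

```text
t: 20.8
tool_pos: [505.8, 37.7, 98.6]
eef_rot: [-0.944, 2.995, 0.001]
wrist_force: [-1.5, -0.1, 0.6]
opening: -0.3
```

>>> play_rows(
  deltas="0 0 1.5 0 -1;0 0 3 0 -1;0 1 6 -0.3 -1;-4 3 9 -0.6 -1;-10 5 9 -0.8 -1;-15 6 9 -1.05 -1;-16 6 9 -1.2 -1;-16 6 9 -1.21 -1;-16 6 9 -1.21 -1",
)

```text
t: 21.92
tool_pos: [345.9, 97.9, 190.3]
eef_rot: [0.933, 2.996, 0.002]
wrist_force: [-0.1, 0.1, -1.0]
opening: 0.2
```

```bash
python3 ang.py; python3 snap.py a5; python3 - <<'E'
import cv2
from h import env
cv2.imwrite("pics/topend.png",env.get_image("top")[0])
E
```

```text
21.93 {'red': (np.float64(237.2), 38), 'blue': (np.float64(237.2), 51), 'green': (np.float64(236.9), 50), 'yellow': (np.float64(237.1), 37)} [345.9  97.9 190.3]
22.075 [345.98697645  97.82016243 189.75915874] [0.34187495 0.48945967 0.45615124]
```

View pics/a5.png

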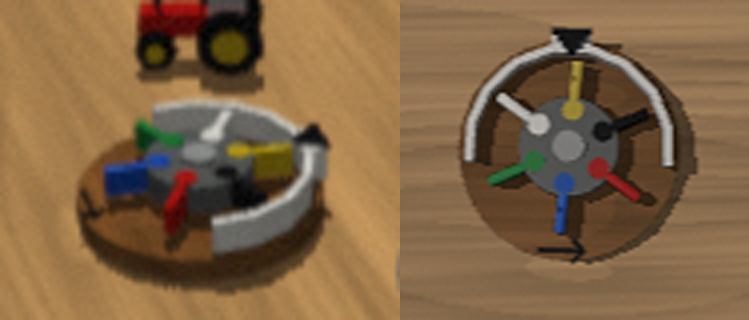

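View pics/topend.png

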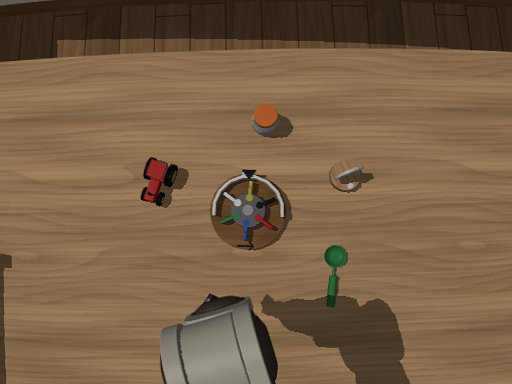

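Yellow is about 3° short of the pointer (side and top views agree), and the bystanders haven't moved. I'll check the meter's zero on the first picture, then nudge.

```bash
python3 - <<'E'
from ang import *
im0=cv2.imread("pics/top0.png")
class F: 
    get_calibration=staticmethod(env.get_calibration)
    get_image=staticmethod(lambda n:(im0,None))
import ang; ang.env=F; print("zero",ang.wheel())
for f in (215,220,221,222,223,224):
    a=np.radians(f-4.5); print(f,554+58*np.cos(a),71+58*np.sin(a))
E
```

```text
22.12 {'red': (np.float64(237.2), 38), 'blue': (np.float64(237.2), 51), 'green': (np.float64(236.9), 50), 'yellow': (np.float64(237.1), 38)} [346.   97.8 189.5]
zero {'red': (np.float64(0.4), 34), 'blue': (np.float64(359.9), 52), 'green': (np.float64(359.8), 49), 'yellow': (np.float64(359.0), 39)}
215 504.02550869439153 41.562774948279156
220 506.7812999353335 37.319228568765496
221 507.37630208420137 36.500278368422215
222 507.9855062631084 35.6918371174942
223 508.60872690255997 34.89415107501807
224 509.24577416351224 34.10746322388969
```

>>> play_rows(
  deltas="4 -1 0 0.18 -1;8 -2 -1 0.36 -1;12 -4 -3 0.54 -1;15.45 -4.9 -4.5 0.72 -1;15.45 -4.9 -5 0.9 -1;15.45 -4.9 -5 1 -1;15.45 -4.9 -5 1 -1;15.45 -4.9 -5 1 -1;15.45 -4.9 -6 1 -1;15.45 -4.9 -7 1 -1;15.45 -4.9 -8 1 -1;15.45 -4.9 -9 1 -1;15.45 -4.9 -9 1 -1",
)

```text
t: 23.8
tool_pos: [499.9, 48.7, 98.2]
eef_rot: [-0.627, 3.078, 0.002]
wrist_force: [-0.6, -0.2, -0.4]
opening: -0.1
```

>>> play_rows(
  deltas="0.15 -0.3 0 0.06 -1;0.3 -0.6 0 0.12 -1;0.5 -0.85 0 0.17 -1;0.6 -1 0 0.21 -1;0.7 -1.15 0 0.24 -1;0.7 -1.15 0 0.24 -1;0.7 -1.15 0 0.24 -1",
)

```text
t: 24.68
tool_pos: [507.0, 37.2, 98.3]
eef_rot: [-0.99, 2.981, 0.002]
wrist_force: [0.6, 0.4, -0.3]
opening: 0.1
```

>>> play_rows(
  deltas="0 0 1.5 0 -1;0 0 3 0 -1;0 1 6 -0.3 -1;-4 3 9 -0.6 -1;-10 5 9 -0.8 -1;-15 6 9 -1.05 -1;-16 6 9 -1.2 -1;-16 6 9 -1.23 -1;-16 6 9 -1.23 -1",
)

```text
t: 25.8
tool_pos: [346.9, 97.3, 189.8]
eef_rot: [0.917, 3.002, 0.003]
wrist_force: [-0.7, 0.7, 0.3]
opening: 0.1
```

```bash
python3 ang.py
```

```text
25.8 {'red': (np.float64(239.0), 41), 'blue': (np.float64(239.2), 51), 'green': (np.float64(238.8), 50), 'yellow': (np.float64(239.1), 42)} [346.9  97.3 189.8]
```

Within about 1° of the notch, which is the limit of the measurement. I'll do a last check of the bystanders and hand in.

```bash
python3 - <<'E'
from h import *
im=env.get_image("top")[0]; a=cv2.imread("pics/top0.png")
for n,(u,v) in dict(jar=(265,118),light=(345,177),tractor=(160,182),spoon=(334,275)).items():
    s=np.s_[v-35:v+35,u-25:u+25]; g=lambda i:cv2.cvtColor(i[s],6).astype(np.float32)
    print(n,np.round(cv2.phaseCorrelate(g(a),g(im))[0],2))
print(env.close_job())
E
```

```text
jar [ 0.04 -0.01]
light [0.03 0.  ]
tractor [-0.03  0.02]
spoon [ 0.03 -0.28]
the job is handed in; nothing more can be done
None
```

The counter now shows yellow at the black pointer. It started in the red notch, so I moved it four clicks forward in four sweeps of the closed fingertips. A final small nudge closed the last few degrees.

- **Wheel angle:** my last camera measurement put it at about 239.0° against the goal of 240°, so it is roughly 1° short. The measurement itself is good to about 0.5–1°, and no reading between moves showed it past the notch.
- **Snap not seen:** the wheel did not snap into its notch on its own. After the first sweep it stayed at 49°, and after the fourth at 237°. I therefore pushed the tooth to the notch with the finger, and I cannot confirm the wheel is actually seated in the notch.
- **Loose objects:** the jar, night light and tractor showed no shift in the top camera (0.04 pixel or less). The spoon patch read 0.28 pixel; the arm's shadow lay nearby and the gripper never went near it, so I took that as a shadow effect.
- **Forces and time:** the wrist force at the end of each move stayed under 2 N. The job took about 26 s and ended with the arm clear of everything.

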